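# Throw the bead-bench toggle clamp with the extension bar

### The arm

A 6-joint arm with a two-finger parallel gripper is mounted at the origin on the work surface. World frame = base frame: x ahead of the robot, y to its left, z up, the work surface at z = 0. Lengths are in m, angles in rad, forces in N, time in s.
With the tool pointing down it reaches from about 0.4 to 0.825 m from the base axis. Payload 7 kg.
Tool frame: the origin (TCP) lies midway between the tips of the shut fingers; the grasp point (between the pads) lies hold_point_z behind it (hold_point_z is the distance from the TCP to the grasp point, in m); z points along the fingers, y is the line along which they close (so a half turn about z gives the same grasp; the last joint's range is limited). The gripper opens to 88 mm and grips with 3 to 60 N. Pads are 19 mm wide; open, the fingers measure 130 mm over their backs; the gripper's body (78 mm by 193 mm) begins 47 mm behind the grasp point.
Start: joints at [1.525, 0.359, 0.012, 0, -1.224, -0.288], TCP at [0.221, 0.638, 0.227] pointing down, gripper open.
Joint ranges: [-3.07, 3.07], [-1.43, 2.12], [-1.02, 1.25], [-3.03, 1.67], [-3.05, -0], [-3.03, 3.03]. Speed limits (rad/s): [2.39, 2.39, 3.01, 3.14, 3.14, 3.14].

### API

Orientations are given as [roll, pitch, yaw] about the fixed x, y, z axes, in that order (R = Rz(yaw) Ry(pitch) Rx(roll)).
In Python, from station import * gives the robot as it stands.
- The arm moves only by the tool apply_moves, never from a script. Its argument "steps" is a list of rows, each an object with "translation": the shift along the world's x, y, z scaled (see below), a list of three; "rotation": the turn, a rotation vector about the world's x, y, z scaled (see below), a list of three. A call has exactly 10 rows; each row is the pose to reach, as a shift and turn from the pose commanded when the call began; what a row does not reach only later rows make up. The controller multiplies each number of a shift by 250 mm and each number of a turn by 30 degrees. A row lasts 1/12 s, in which the tool goes at most 41.7 mm and 7.16 degrees, less where a joint would pass 70% of its speed; a pose out of reach is approached as far as the arm can. A call with a number of a shift or a turn outside -1 to 1 is refused whole. A call with a gripper value outside its range is refused whole. "jaw" is the closure, from -1 (fully open) to 1 (shut), so that 0 is half open, set as the call begins (left out, the last holds). The fingers move at their own pace and stop on an object; "newtons" is the grip in N (left out, the last holds). Time passes only in rows, so rows that repeat a pose let the fingers close, or fill a call up. It gives the time, the measured TCP pose, the force, the opening and the grip force at its end, in the units of the state.
- get_state(): the state, without advancing time (a new reading comes with each control period).
- grab_frame(name): name is "scene" or "top" or "wrist"; returns the picture (400x640x3 uint8, blue, green, red); there is no depth.
- camera_model(name): a dict with "fx", "fy", "cx", "cy" (pixels), "xyz" and "rotation" of the camera in the world. Camera axes: x right, y down, z forward; pixel columns grow to the right and rows downward; lengths in m; the calibration is good to about 2 mm. A picture is of the moment at which its call begins: read the wrist's pose just before it. camera_model takes no time and is no camera call; for the wrist camera it gives the pose at the moment of the call.
- job_done(): hands the job in; it is judged then, once.
The state is a dict: "t": time; "q": joint angles; "qd": joint speeds; "joint_efforts": joint torques, N m; "eef_pos": TCP position; "ee_rot": TCP orientation; "force": force on the tool from outside, world axes, zero at the start; "moment": the same for the moment, N m; "width": finger opening in m; "gripper_force": force on a finger pad.
Only numpy, scipy, OpenCV 4.12 (cv2) and the standard library are available. Lean on these libraries where they do the work, as an engineer would, in place of code of your own. Each camera call takes 0.05 s, during which the arm holds its last target. There are 200 camera calls.

### The job

Two toggle clamps on the glassworker's bench stand open; clamp the one that has the black graphite block waiting in its nest. Pick up the steel extension bar, lower its open channel over that clamp's short lever, swing the lever with it past the dead point until it snaps fully home, then lift the bar off and lay it flat on the bench again. Leave the empty clamp open.

Things in the scene. Friction and masses are not known exactly. Their poses are not given: they have to be found in the camera images.
- ext_bar: Steel extension bar, 185 mm long, 0.4 kg. x runs along it to the channel end, z up; origin on the underside at the balance point (grip here, across). Solid handle 16 wide, 26 high, x = -90 to +35. Channel x = +38 to +95 (middle +65): 40 wide outside, 30 inside, open below and at the end, roof 20 above the underside, top 26. Lies between the clamps. (A 200 x 30 x 12 flat bar is a bystander.)
- stub (a point): Point on the short lever of the clamp with the black block (38 x 58 x 44), 42 mm above the bench. Lever: level steel bar 12 wide, 12 high; x points outwards along it (roughly to the robot), free end at x = +18; z up. Pivot at x = -58, its hub 18 in radius, top 62 above the bench. Base plate 18 high, 90 wide, reaches 40 from the pivot towards the robot; block and fence (to 62 high) beyond it.
- lever (a joint): That lever's angle, rad: 0 = open (swung to the robot's left, the start); grows counter-clockwise from above, free end going to the robot's right; 1.05 = home on its stop. A spring resists up to the dead point at 0.85 (at most 0.6 N m, about 5 N at the bar's origin) and swings it back open if let go before; beyond, it throws it to 1.05 and holds it.
- spare_lever (a joint): The same angle of the other, identical clamp, whose nest is empty (no black block). It starts open at 0 and must stay open. The two clamps may stand on either side, about 0.4 to 0.5 m apart, with the extension bar between them.
Not all that is in view belongs to the job. Leave any blue look-alike of the ext_bar alone.

How it is judged:
By the outcome, as a careful person would: the job done as asked, in the order asked, and still so for the second after the job is handed in, with the robot touching nothing.
It also fails if it takes over 51 s, if anything falls off the work surface, if the arm or the gripper's body presses on something with over 40 N, if the wrist force passes 120 N, or if a joint passes its speed limit or range.

## Working session

There is one attempt and no reset: what is moved stays moved. The work goes in short steps, Python scripts to look and compute and a tool call to move; the robot and the scene stay as the last step left them, time stands still between calls to the robot, and variables do not carry over. Pictures are saved under pics/ and viewed, at most 12 in all, crops included, and the job is handed in when it is done.

Besides the shell and the picture viewer there is one more tool, called as name(argument=value, ...), one argument or row to a line, values as JSON. apply_moves: Moves the arm, as the interface text tells. Shifts and turns lie within -1 to 1; 1 stands for 250 mm of shift or 30 degrees of turn. Its arguments: {"type":"object","properties":{"steps":{"type":"array"},"jaw":{"type":"number"},"newtons":{"type":"number"}},"required":["steps"]}

```bash
ls; mkdir -p pics; python3 - <<'E'
from station import *
import cv2,json
s=get_state();print(s)
for n in("scene","top"):
    f=grab_frame(n);cv2.imwrite(f"pics/{n}0.png",f);print(n,camera_model(n))
print(camera_model("wrist"))
E
```

```text
pics
{'t': 0.0, 'q': array([ 1.52507360e+00,  3.59390576e-01,  1.10717445e-02, -3.27942702e-04,
       -1.22408072e+00, -2.88087175e-01]), 'qd': array([-1.08806438e-03, -3.65270778e-05,  1.64593913e-03,  1.24857282e-03,
       -2.53854792e-04, -6.59072052e-04]), 'joint_efforts': array([ 6.23291089e-05, -5.82719707e+01,  2.93037558e+01,  6.99671522e+00,
        6.81251142e-03, -1.67617941e-04]), 'eef_pos': array([0.22104244, 0.63728017, 0.2256299 ]), 'ee_rot': array([ 3.13996790e+00, -1.59964774e-04, -3.33921460e-01]), 'force': array([ 0.58204659, -0.7281205 , -0.61427795]), 'moment': array([-0.01362036,  0.07023782,  0.01279732]), 'gripper_force': 0.0, 'width': 0.0874317105218596}
scene {'fx': 483.37126379875207, 'fy': 483.37126379875207, 'cx': 327.73272678372246, 'cy': 206.09958354190508, 'xyz': array([1.16049778, 0.67339286, 0.86857831]), 'rotation': array([-2.28757721,  0.01383463,  2.22136607])}
top {'fx': 383.74761301304375, 'fy': 383.74761301304375, 'cx': 324.49284135415525, 'cy': 200.09391418013536, 'xyz': array([0.21361953, 0.09040165, 1.16916216]), 'rotation': array([-2.95235287e+00,  2.91327682e-03, -1.58400997e+00])}
{'fx': 356.1165737104071, 'fy': 356.1165737104071, 'cx': 322.81878009913, 'cy': 200.63783123170722, 'xyz': array([0.29644834, 0.61084829, 0.38355727]), 'rotation': array([ 2.84645098e+00, -4.80321322e-04, -1.90452002e+00])}
```

View pics/top0.png

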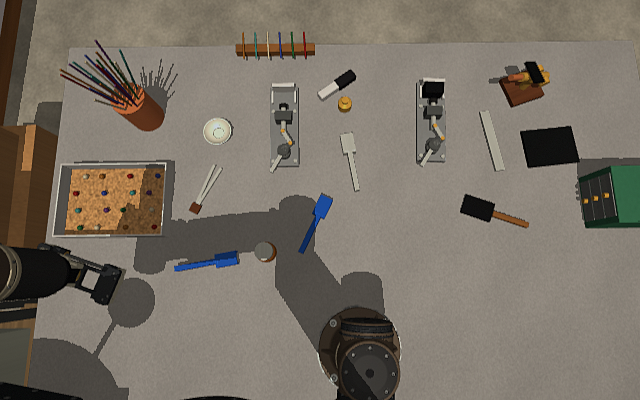

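View pics/scene0.png

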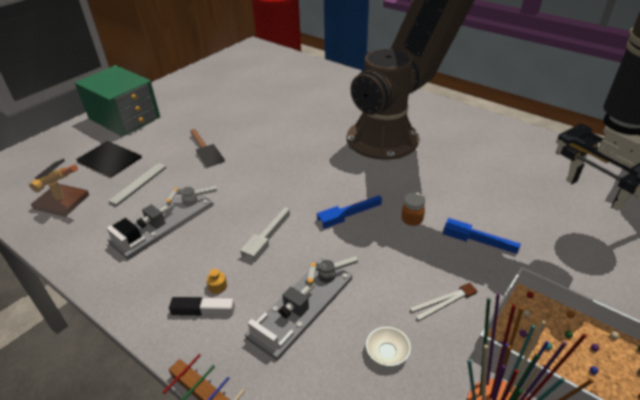

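```bash
python3 -c "
import station;print([n for n in dir(station) if n[0]!='_']);print(getattr(station,'hold_point_z',None))"
```

```text
['Unreachable', 'camera_model', 'get_state', 'grab_frame', 'hold_point_z', 'job_done']
0.0188
```

The top view shows these candidates:
- **Steel bar:** the grey piece at (349,160) is the ext_bar, with its channel end at the top, about (347,142).
- **Look-alikes and bystander:** the blue pieces are at (317,222) and (207,262), and the flat bar is at (492,140).
- **Clamps:** the black block is in the right clamp, with the block at (433,88), hub at about (434,146) and lever tip at about (421,163). The left clamp at (285,125) is empty.

I'll take a close crop to check this and get rough positions.

```bash
cat > h.py <<'E'
from station import *
import numpy as np, cv2
from scipy.spatial.transform import Rotation as R
def ray(m,u,v,z):
    d=R.from_rotvec(m["rotation"]).as_matrix()@np.array([(u-m["cx"])/m["fx"],(v-m["cy"])/m["fy"],1.])
    return np.round(m["xyz"]+d*(z-m["xyz"][2])/d[2],4)
def proj(m,p):
    c=R.from_rotvec(m["rotation"]).as_matrix().T@(np.array(p)-m["xyz"])
    return np.round([m["fx"]*c[0]/c[2]+m["cx"],m["fy"]*c[1]/c[2]+m["cy"]],1)
E
python3 - <<'E'
from h import *
m=camera_model("top")
for n,u,v,z in [("ch",347,134,.026),("hd",357,190,.026),("hub",434,146,.062),("tip",421,163,.048),("hubL",284,150,.062),("tipL",273,170,.048)]: print(n,ray(m,u,v,z))
s=get_state();print(R.from_rotvec(camera_model("wrist")["rotation"]).as_matrix()[:,2])
f=cv2.imread("pics/top0.png")[70:200,260:460]
cv2.imwrite("pics/c1.png",cv2.resize(f,None,fx=4,fy=4,interpolation=cv2.INTER_CUBIC))
E
```

```text
ch [2.1381 0.0698 0.026 ]
hd [ 2.3343 -0.2727  0.026 ]
hub [3.5951 0.0291 0.062 ]
tip [ 3.366 -0.119  0.048]
hubL [ 1.5455 -0.0226  0.062 ]
tipL [ 1.4975 -0.1127  0.048 ]
[-0.90590386  0.23242479 -0.35400129]
```

View pics/c1.png

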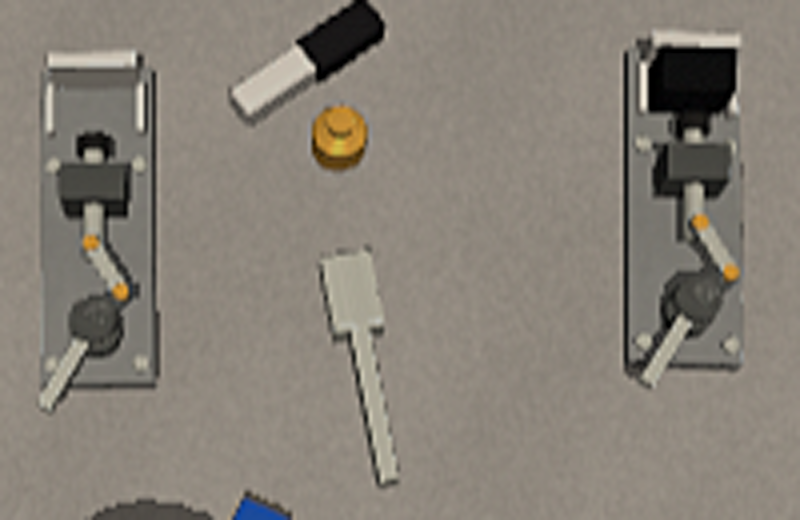

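The crop confirms the choice. The steel bar lies between the clamps with its channel towards the far side, and the right clamp holds the black block. The camera rotation is roll/pitch/yaw, so I'll fix the helper.

```bash
sed -i 's/R.from_rotvec(m\["rotation"\])/R.from_euler("xyz",m["rotation"])/' h.py
python3 - <<'E'
from h import *
m=camera_model("top")
c=lambda x,y:(260+x/4-.4,70+y/4-.4)
for n,p,z in [("chL",(322,260),.026),("chR",(370,252),.026),("hd",(388,483),.026),("hub",(698,300),.055),("tip",(648,382),.048),("hubL",(96,325),.055),("tipL",(47,405),.048)]: print(n,ray(m,*c(*p),z))
w=camera_model("wrist");s=get_state()
Rt=R.from_euler("xyz",s["ee_rot"]).as_matrix();print(Rt.T@(w["xyz"]-s["eef_pos"]),Rt.T@R.from_euler("xyz",w["rotation"]).as_matrix())
E
```

```text
chL [0.641  0.0391 0.026 ]
chR [0.647  0.0014 0.026 ]
hd [ 0.4615 -0.0074  0.026 ]
hub [ 0.5941 -0.2444  0.055 ]
tip [ 0.5321 -0.2043  0.048 ]
hubL [0.5807 0.2128 0.055 ]
tipL [0.5205 0.2501 0.048 ]
[ 0.07996333  0.00053094 -0.15783008] [[ 1.76431093e-04 -9.56720205e-01 -2.91009310e-01]
 [ 9.99999467e-01  4.64727681e-04 -9.21562827e-04]
 [ 1.01691786e-03 -2.91008992e-01  9.56719777e-01]]
```

apply_moves(
  steps=[
    {"translation":[0.05,-0.1,0.05],"rotation":[0,0,0]},
    {"translation":[0.1,-0.25,0.1],"rotation":[0,0,0]},
    {"translation":[0.2,-0.4,0.15],"rotation":[0,0,0.1]},
    {"translation":[0.3,-0.55,0.2],"rotation":[0,0,0.15]},
    {"translation":[0.35,-0.7,0.2],"rotation":[0,0,0.2]},
    {"translation":[0.4,-0.85,0.2],"rotation":[0,0,0.25]},
    {"translation":[0.48,-1,0.2],"rotation":[0,0,0.3]},
    {"translation":[0.48,-1,0.2],"rotation":[0,0,0.3]},
    {"translation":[0.48,-1,0.2],"rotation":[0,0,0.3]},
    {"translation":[0.48,-1,0.2],"rotation":[0,0,0.3]},
  ],
  jaw=-1,
  newtons=60,
)

```text
t: 0.93
eef_pos: [0.3414, 0.3874, 0.2767]
ee_rot: [-3.141, 0.0, -0.178]
force: [0.2, 0.4, 0.3]
width: 0.0873
gripper_force: 0.0
```

apply_moves(
  steps=[
    {"translation":[0.05,-0.15,0],"rotation":[0,0,0.05]},
    {"translation":[0.1,-0.3,0],"rotation":[0,0,0.1]},
    {"translation":[0.2,-0.45,0],"rotation":[0,0,0.15]},
    {"translation":[0.3,-0.6,0],"rotation":[0,0,0.2]},
    {"translation":[0.35,-0.75,0],"rotation":[0,0,0.25]},
    {"translation":[0.4,-0.9,0],"rotation":[0,0,0.3]},
    {"translation":[0.48,-1,0],"rotation":[0,0,0.3]},
    {"translation":[0.48,-1,0],"rotation":[0,0,0.3]},
    {"translation":[0.48,-1,0],"rotation":[0,0,0.3]},
    {"translation":[0.48,-1,0],"rotation":[0,0,0.3]},
  ],
)

```text
t: 1.77
eef_pos: [0.4612, 0.1385, 0.2761]
ee_rot: [3.141, 0.001, -0.02]
force: [0.1, 0.1, 1.0]
width: 0.0875
gripper_force: 0.0
```

apply_moves(
  steps=[
    {"translation":[0.05,-0.15,0],"rotation":[0,0,0.05]},
    {"translation":[0.1,-0.3,0],"rotation":[0,0,0.1]},
    {"translation":[0.2,-0.45,0],"rotation":[0,0,0.15]},
    {"translation":[0.3,-0.6,0],"rotation":[0,0,0.2]},
    {"translation":[0.35,-0.75,0],"rotation":[0,0,0.25]},
    {"translation":[0.4,-0.9,0],"rotation":[0,0,0.3]},
    {"translation":[0.4,-1,0],"rotation":[0,0,0.32]},
    {"translation":[0.4,-1,0],"rotation":[0,0,0.32]},
    {"translation":[0.4,-1,0],"rotation":[0,0,0.32]},
    {"translation":[0.4,-1,0],"rotation":[0,0,0.32]},
  ],
)

```text
t: 2.6
eef_pos: [0.5614, -0.1107, 0.2762]
ee_rot: [-3.141, 0.001, 0.149]
force: [-0.9, 0.2, 0.7]
width: 0.0878
gripper_force: 0.0
```

```bash
python3 - <<'E'
from h import *
s=get_state();print(s["t"],s["eef_pos"],s["ee_rot"],s["q"])
m=camera_model("wrist");f=grab_frame("wrist");cv2.imwrite("pics/w1.png",f)
import json;json.dump({k:np.array(v).tolist() for k,v in m.items()},open("w1.json","w"))
E
```

```text
2.6 [ 0.56140753 -0.11073232  0.27620936] [-3.14132045e+00  5.10031976e-04  1.49071480e-01] [ 1.46869120e-01  1.61709970e-01 -1.41103953e-01 -2.83961047e-04
 -1.26849305e+00  1.57308323e+00]
```

View pics/w1.png

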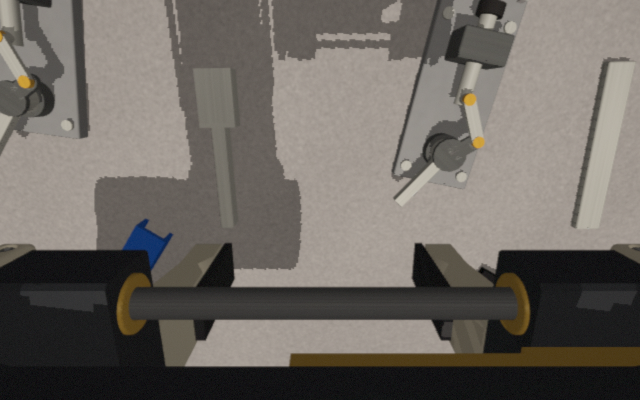

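The wrist view shows:
- **Bar:** channel corners at about (193,69) and (232,67), handle end at about (228,227).
- **Lever:** tip at about (399,201), hub at about (446,151).

I'll refine these with a colour mask.

```bash
python3 - <<'E'
from h import *
import json
m=json.load(open("w1.json"));m={k:(np.array(v) if isinstance(v,list) else v) for k,v in m.items()}
f=cv2.imread("pics/w1.png").astype(int)
g=f[:,:,1]-f[:,:,2]
for p in [(210,100),(215,170),(228,200),(250,150),(180,100),(410,190),(420,180),(395,215),(440,200)]: print(p,f[p[1],p[0]])
def big(x0,y0,x1,y1,msk):
    k=np.zeros(f.shape[:2],np.uint8);k[y0:y1,x0:x1]=msk[y0:y1,x0:x1]
    k=cv2.morphologyEx(k,cv2.MORPH_OPEN,np.ones((3,3)))
    c=max(cv2.findContours(k,0,1)[0],key=cv2.contourArea);return c[:,0]
c=big(170,50,260,240,(g>=-1).astype(np.uint8))
print(len(c),c.min(0),c.max(0))
P=np.array([ray(m,u,v,.026)[:2] for u,v in c])
print("bar quad hull",P.min(0),P.max(0))
r=cv2.minAreaRect(P.astype(np.float32)*1000);print(r,cv2.boxPoints(r))
print("by eye end",ray(m,212.5,68,.026),"hd",ray(m,228,226.5,.026))
for n,u,v,z in[("tipmid",399,201,.045),("leverhub",433,167,.048),("hub",446,151,.055)]:print(n,ray(m,u,v,z))
o=f.astype(np.uint8).copy();cv2.drawContours(o,[c.reshape(-1,1,2)],-1,(0,0,255),1)
a=cv2.resize(o[55:240,175:265],None,fx=3,fy=3,interpolation=cv2.INTER_NEAREST);b=cv2.resize(o[120:213,380:500],None,fx=4,fy=4,interpolation=cv2.INTER_NEAREST)
q=np.zeros((560,760,3),np.uint8);q[:555,:270]=a;q[:372,275:755]=b;cv2.imwrite("pics/c2.png",q)
E
```

```text
(210, 100) [108 118 121]
(215, 170) [ 95 103 107]
(228, 200) [106 115 119]
(250, 150) [ 92  97 103]
(180, 100) [ 91  95 102]
(410, 190) [177 189 195]
(420, 180) [176 188 193]
(395, 215) [152 161 169]
(440, 200) [152 161 169]
8 [170 234] [172 236]
bar quad hull [0.4442 0.0596] [0.4473 0.0621]
((445.7500305175781, 60.90000534057617), (3.009021759033203, 2.513093948364258), 2.1211352348327637) [[444.20004   62.100006]
 [444.29306   59.58863 ]
 [447.30002   59.700005]
 [447.207     62.21138 ]]
by eye end [0.6474 0.0217 0.026 ] hd [ 0.4675 -0.0079  0.026 ]
tipmid [ 0.5358 -0.2031  0.045 ]
leverhub [ 0.5805 -0.2311  0.048 ]
hub [ 0.6006 -0.2383  0.055 ]
```

View pics/c2.png

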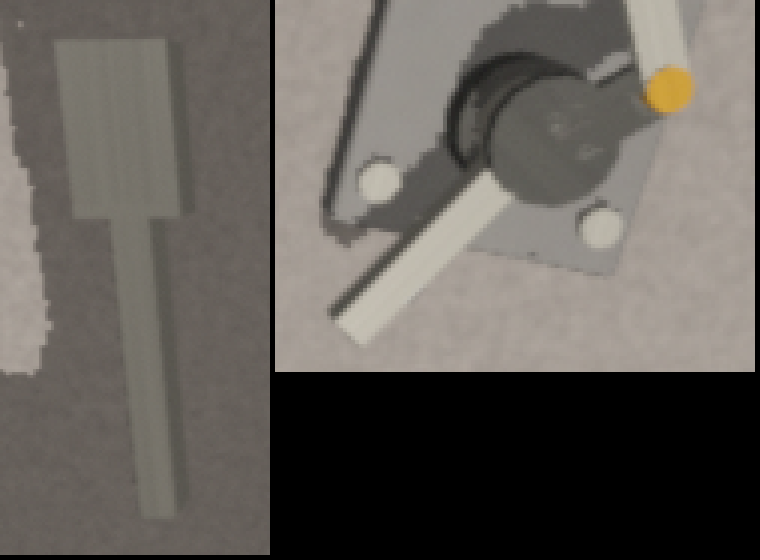

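```bash
python3 - <<'E'
from h import *
import json
m=json.load(open("w1.json"));m={k:(np.array(v) if isinstance(v,list) else v) for k,v in m.items()}
A=lambda x,y:(175+x/3-.4,55+y/3-.4)
B=lambda x,y:(380+(x-275)/4-.4,120+y/4-.4)
g=lambda p,z:ray(m,*p,z)[:2]
fl,fr,hl,hr=[g(A(*p),.026) for p in[(54,40),(166,39),(141,518),(176,517)]]
e,h=(fl+fr)/2,(hl+hr)/2;d=e-h;L=np.linalg.norm(d);a=np.arctan2(d[1],d[0])
print("bar len",L,"w",np.linalg.norm(fl-fr),np.linalg.norm(hl-hr),"ang",a,np.degrees(a),"origin",h+d/L*(.09+(L-.185)/2),e,h)
t=(g(B(335,320),.048)+g(B(362,346),.048))/2;n=(g(B(485,172),.048)+g(B(512,197),.048))/2
hub=g(B(555,140),.062);d=n-t
print("tip",t,"n",n,"hub",hub,"tip-hub",np.linalg.norm(hub-t),"w",np.linalg.norm(g(B(335,320),.048)-g(B(362,346),.048)),"ang edges",np.arctan2(d[1],d[0]),"ang hub",np.arctan2(*(hub-t)[::-1]))
s=get_state();print(s["eef_pos"],s["ee_rot"])
E
```

```text
bar len 0.18332138445909682 w 0.04021256022687438 0.014337712509323095 ang 0.16604545773202292 9.513703935362816 origin [0.55453438 0.00748679] [0.6474  0.02305] [ 0.4666  -0.00725]
tip [ 0.5343 -0.2016] n [ 0.58235 -0.2334 ] hub [ 0.5982 -0.2404] tip-hub 0.07475727389358172 w 0.011207140580897487 ang edges -0.5846331818822765 ang hub -0.5456958908549667
[ 0.5613883  -0.11048355  0.27644994] [-3.14139622e+00  9.24295219e-05  1.49823218e-01]
```

apply_moves(
  steps=[
    {"translation":[0,0.12,-0.1],"rotation":[0,0,0.01]},
    {"translation":[-0.01,0.24,-0.2],"rotation":[0,0,0.02]},
    {"translation":[-0.02,0.36,-0.3],"rotation":[0,0,0.02]},
    {"translation":[-0.032,0.47,-0.4],"rotation":[0,0,0.02]},
    {"translation":[-0.032,0.47,-0.5],"rotation":[0,0,0.02]},
    {"translation":[-0.032,0.47,-0.6],"rotation":[0,0,0.02]},
    {"translation":[-0.032,0.47,-0.7],"rotation":[0,0,0.02]},
    {"translation":[-0.032,0.47,-0.75],"rotation":[0,0,0.02]},
    {"translation":[-0.032,0.47,-0.8],"rotation":[0,0,0.02]},
    {"translation":[-0.032,0.47,-0.8],"rotation":[0,0,0.02]},
  ],
)

```text
t: 3.48
eef_pos: [0.5514, 0.0067, 0.0744]
ee_rot: [3.141, 0.004, 0.161]
force: [-0.8, -0.3, -0.1]
width: 0.0878
gripper_force: 0.0
```

```bash
python3 - <<'E'
from h import *
s=get_state();print(s["t"],s["eef_pos"],s["ee_rot"],s["force"])
m=camera_model("wrist");f=grab_frame("wrist");cv2.imwrite("pics/w2.png",f)
R0=s["ee_rot"][2]
for x in(-90,0,95):
    print(x,proj(m,[.553+x/1000*np.cos(.157),.007+x/1000*np.sin(.157),.026]))
E
```

```text
3.4833 [0.55140713 0.00669937 0.07435046] [3.14137522 0.00374053 0.16058808] [-0.80580897 -0.27551204 -0.05454429]
-90 [321.1 346. ]
0 [321.4 224.1]
95 [321.9  59.1]
```

View pics/w2.png

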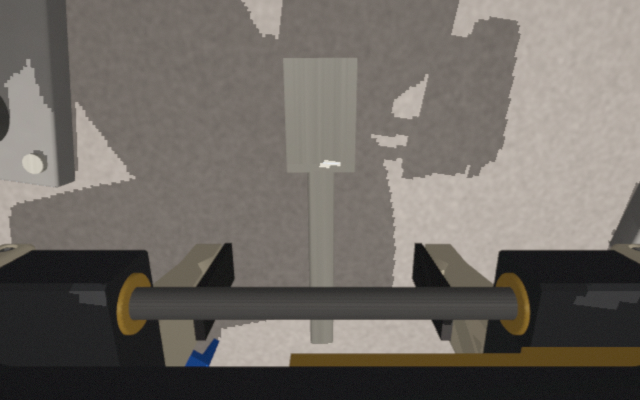

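The bar is centred and aligned. Its channel end is at row 58 (59 predicted) and its handle end at row 344 (346 predicted). Next I descend and grip.

apply_moves(
  steps=[
    {"translation":[0.004,0,-0.06],"rotation":[0,0,0]},
    {"translation":[0.004,0,-0.12],"rotation":[0,0,0]},
    {"translation":[0.004,0,-0.18],"rotation":[0,0,0]},
    {"translation":[0.004,0,-0.22],"rotation":[0,0,0]},
    {"translation":[0.004,0,-0.25],"rotation":[0,0,0]},
    {"translation":[0.004,0,-0.27],"rotation":[0,0,0]},
    {"translation":[0.004,0,-0.28],"rotation":[0,0,0]},
    {"translation":[0.004,0,-0.28],"rotation":[0,0,0]},
    {"translation":[0.004,0,-0.28],"rotation":[0,0,0]},
    {"translation":[0.004,0,-0.28],"rotation":[0,0,0]},
  ],
)

```text
t: 4.37
eef_pos: [0.5546, 0.0053, 0.0072]
ee_rot: [-3.142, -0.001, 0.158]
force: [0.5, -0.4, -0.0]
width: 0.0874
gripper_force: 0.0
```

apply_moves(
  steps=[
    {"translation":[0,0,0],"rotation":[0,0,0]},
    {"translation":[0,0,0],"rotation":[0,0,0]},
    {"translation":[0,0,0],"rotation":[0,0,0]},
    {"translation":[0,0,0],"rotation":[0,0,0]},
    {"translation":[0,0,0],"rotation":[0,0,0]},
    {"translation":[0,0,0],"rotation":[0,0,0]},
    {"translation":[0,0,0],"rotation":[0,0,0]},
    {"translation":[0,0,0],"rotation":[0,0,0]},
    {"translation":[0,0,0],"rotation":[0,0,0]},
    {"translation":[0,0,0],"rotation":[0,0,0]},
  ],
  jaw=1,
  newtons=60,
)

```text
t: 5.2
eef_pos: [0.5541, 0.0052, 0.0065]
ee_rot: [3.142, 0.0, 0.158]
force: [1.0, 0.8, 0.5]
width: 0.0264
gripper_force: 0.0
```

apply_moves(
  steps=[
    {"translation":[0,0,-0.01],"rotation":[0,0,0]},
    {"translation":[0,0,-0.01],"rotation":[0,0,0]},
    {"translation":[0,0,-0.01],"rotation":[0,0,0]},
    {"translation":[0,0,-0.01],"rotation":[0,0,0]},
    {"translation":[0,0,-0.01],"rotation":[0,0,0]},
    {"translation":[0,0,-0.01],"rotation":[0,0,0]},
    {"translation":[0,0,-0.01],"rotation":[0,0,0]},
    {"translation":[0,0,-0.01],"rotation":[0,0,0]},
    {"translation":[0,0,-0.01],"rotation":[0,0,0]},
    {"translation":[0,0,-0.01],"rotation":[0,0,0]},
  ],
)

```text
t: 6.03
eef_pos: [0.5539, 0.0051, 0.0039]
ee_rot: [3.142, 0.001, 0.158]
force: [0.5, -0.1, -3.9]
width: 0.0152
gripper_force: 60.0
```

```bash
cat > plan.py <<'E'
from h import *
# bar origin pose when bar angle is th past open; pivot, open bar heading a0
P=np.array([.5975,-.2415]);a0=-.575
def tgt(th,r=.123):
    a=a0+th; return P-r*np.array([np.cos(a),np.sin(a)]),a
if __name__=="__main__":
    s=get_state();print(s["eef_pos"],s["ee_rot"],s["width"],s["gripper_force"])
    for th in np.arange(0,1.21,.1):
        p,a=tgt(th);print(round(th,2),p.round(4),round(a,3))
E
python3 plan.py
```

```text
[0.55386442 0.00508183 0.00389773] [3.14153440e+00 5.66992222e-04 1.58231520e-01] 0.01523227317493653 59.998138546943665
0.0 [ 0.4943 -0.1746] -0.575
0.1 [ 0.4881 -0.1852] -0.475
0.2 [ 0.483  -0.1964] -0.375
0.3 [ 0.4791 -0.2081] -0.275
0.4 [ 0.4764 -0.2201] -0.175
0.5 [ 0.4748 -0.2323] -0.075
0.6 [ 0.4745 -0.2446] 0.025
0.7 [ 0.4755 -0.2568] 0.125
0.8 [ 0.4776 -0.2689] 0.225
0.9 [ 0.4809 -0.2808] 0.325
1.0 [ 0.4854 -0.2922] 0.425
1.1 [ 0.4911 -0.3031] 0.525
1.2 [ 0.4978 -0.3135] 0.625
```

Gripped at 60 N with an opening of 15 mm. Next I lift and carry it over the lever.

apply_moves(
  steps=[
    {"translation":[0,0,0.06],"rotation":[0,0,0]},
    {"translation":[0,0,0.14],"rotation":[0,0,0]},
    {"translation":[0,0,0.24],"rotation":[0,0,0]},
    {"translation":[0,-0.02,0.34],"rotation":[0,0,-0.1]},
    {"translation":[-0.02,-0.06,0.42],"rotation":[0,0,-0.2]},
    {"translation":[-0.05,-0.12,0.46],"rotation":[0,0,-0.3]},
    {"translation":[-0.08,-0.2,0.46],"rotation":[0,0,-0.4]},
    {"translation":[-0.11,-0.28,0.46],"rotation":[0,0,-0.5]},
    {"translation":[-0.14,-0.36,0.46],"rotation":[0,0,-0.6]},
    {"translation":[-0.16,-0.42,0.46],"rotation":[0,0,-0.7]},
  ],
)

```text
t: 6.87
eef_pos: [0.5123, -0.101, 0.1187]
ee_rot: [3.141, 0.002, -0.211]
force: [0.2, -0.1, -4.9]
width: 0.016
gripper_force: 60.0
```

apply_moves(
  steps=[
    {"translation":[-0.01,-0.05,0],"rotation":[0,0,-0.1]},
    {"translation":[-0.02,-0.1,0],"rotation":[0,0,-0.2]},
    {"translation":[-0.03,-0.15,0],"rotation":[0,0,-0.3]},
    {"translation":[-0.05,-0.2,0],"rotation":[0,0,-0.4]},
    {"translation":[-0.06,-0.25,0],"rotation":[0,0,-0.5]},
    {"translation":[-0.07,-0.28,0],"rotation":[0,0,-0.6]},
    {"translation":[-0.08,-0.3,0],"rotation":[0,0,-0.7]},
    {"translation":[-0.08,-0.3,0],"rotation":[0,0,-0.7]},
    {"translation":[-0.08,-0.3,0],"rotation":[0,0,-0.7]},
    {"translation":[-0.08,-0.3,0],"rotation":[0,0,-0.7]},
  ],
)

```text
t: 7.7
eef_pos: [0.4939, -0.1746, 0.1189]
ee_rot: [3.141, 0.0, -0.573]
force: [0.6, 0.8, -5.6]
width: 0.0156
gripper_force: 60.0
```

```bash
python3 - <<'E'
from plan import *
s=get_state();m=camera_model("wrist");f=grab_frame("wrist");cv2.imwrite("pics/w3.png",f)
print(s["t"],s["eef_pos"],s["ee_rot"],s["width"],s["gripper_force"])
p,a=s["eef_pos"],s["ee_rot"][2];u=np.array([np.cos(a),np.sin(a),0]);n=np.array([-u[1],u[0],0])
for y in(20,-20):print("ch corner",proj(m,p+u*.095+n*y/1000+[0,0,.026-.004]))
d=np.array([np.cos(a0),np.sin(a0),0]);print("hub top",proj(m,[*P,.062]),"lever",proj(m,np.array([*P,.048])-d*.058))
E
```

```text
7.7 [ 0.49394992 -0.17457351  0.1188748 ] [ 3.14141850e+00  4.79218904e-04 -5.73094997e-01] 0.015589374673331305 59.99802589416504
ch corner [265.8  47.9]
ch corner [379.3  47.9]
hub top [322.9   8.6] lever [322.7 116.8]
```

View pics/w3.png

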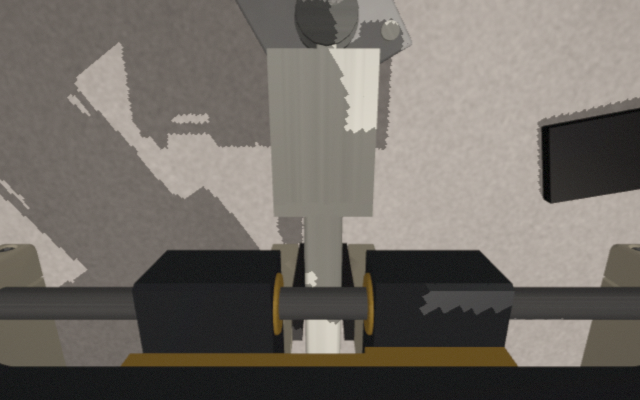

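The channel corners are at (268,48) and (380,48), as predicted, and the hub is centred ahead at about (326,15). I can lower it over the lever.

apply_moves(
  steps=[
    {"translation":[0,0,-0.05],"rotation":[0,0,0]},
    {"translation":[0,0,-0.1],"rotation":[0,0,0]},
    {"translation":[0,0,-0.15],"rotation":[0,0,0]},
    {"translation":[0,0,-0.19],"rotation":[0,0,0]},
    {"translation":[0,0,-0.23],"rotation":[0,0,0]},
    {"translation":[0,0,-0.26],"rotation":[0,0,0]},
    {"translation":[0,0,-0.29],"rotation":[0,0,0]},
    {"translation":[0,0,-0.32],"rotation":[0,0,0]},
    {"translation":[0,0,-0.334],"rotation":[0,0,0]},
    {"translation":[0,0,-0.334],"rotation":[0,0,0]},
  ],
)

```text
t: 8.58
eef_pos: [0.4936, -0.1748, 0.0347]
ee_rot: [3.141, 0.001, -0.575]
force: [0.4, 0.4, -4.2]
width: 0.0156
gripper_force: 60.0
```

```bash
python3 - <<'E'
from plan import *
s=get_state();m=camera_model("wrist");f=grab_frame("wrist");f2=grab_frame("scene");s=get_state()
print(s["t"],s["eef_pos"],s["ee_rot"],s["width"],s["gripper_force"],s["force"],s["moment"],"j",s["q"])
cv2.imwrite("pics/w4.png",np.vstack([f[:200],cv2.resize(f2[150:290,90:314],(640,400),interpolation=cv2.INTER_CUBIC)]))
p0,_=tgt(0)
for th in(.2,.4,.6,.8,.9,1.0,1.1,1.15):
    p,a=tgt(th);print(th,((p-p0)/.25).round(3),"rot",round(np.degrees(th)/30,3))
E
```

```text
8.6833 [ 0.49435633 -0.17483922  0.03565882] [ 3.14155356e+00 -1.24341484e-04 -5.74567372e-01] 0.015895678517265276 59.997886419296265 [-1.12381552  0.69954263 -4.54283067] [-0.03293226 -0.0480859  -0.02041036] j [ 3.46063919e-02  3.22459307e-01 -5.52135977e-01  1.60946795e-04
 -6.96121442e-01  9.61499064e-01]
0.2 [-0.045 -0.087] rot 0.382
0.4 [-0.072 -0.182] rot 0.764
0.6 [-0.079 -0.28 ] rot 1.146
0.8 [-0.067 -0.377] rot 1.528
0.9 [-0.053 -0.425] rot 1.719
1.0 [-0.035 -0.47 ] rot 1.91
1.1 [-0.013 -0.514] rot 2.101
1.15 [ 0.    -0.535] rot 2.196
```

View pics/w4.png

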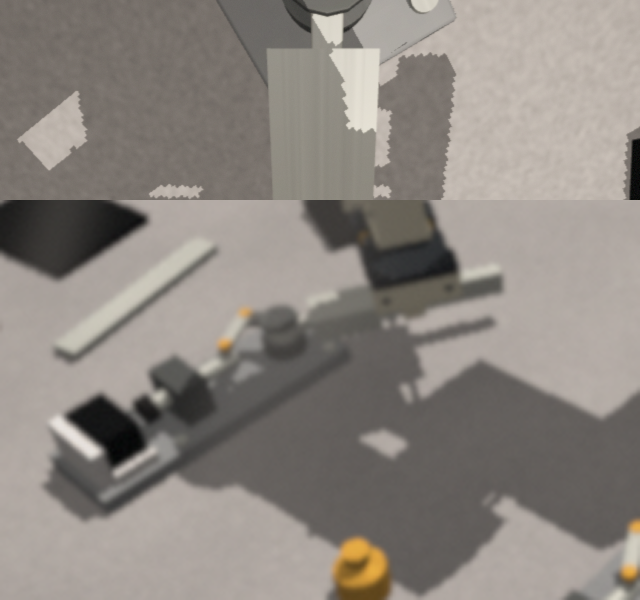

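The channel sits over the lever, which is visible at (327,30) just ahead of the channel roof, and there is no contact load. I'll swing it in arcs about the pivot.

apply_moves(
  steps=[
    {"translation":[-0.012,-0.021,0],"rotation":[0,0,0.095]},
    {"translation":[-0.025,-0.042,0],"rotation":[0,0,0.19]},
    {"translation":[-0.036,-0.065,0],"rotation":[0,0,0.285]},
    {"translation":[-0.045,-0.087,0],"rotation":[0,0,0.38]},
    {"translation":[-0.053,-0.11,0],"rotation":[0,0,0.475]},
    {"translation":[-0.061,-0.134,0],"rotation":[0,0,0.57]},
    {"translation":[-0.067,-0.158,0],"rotation":[0,0,0.67]},
    {"translation":[-0.072,-0.182,0],"rotation":[0,0,0.765]},
    {"translation":[-0.076,-0.207,0],"rotation":[0,0,0.86]},
    {"translation":[-0.078,-0.231,0],"rotation":[0,0,0.955]},
  ],
)

```text
t: 9.52
eef_pos: [0.4749, -0.2319, 0.036]
ee_rot: [-3.141, -0.001, -0.072]
force: [0.3, 8.1, -4.1]
width: 0.0159
gripper_force: 60.1
```

```bash
python3 - <<'E'
from plan import *
s=get_state()
print(s["t"],s["eef_pos"],s["ee_rot"],s["width"],s["force"],s["moment"],s["gripper_force"])
p0,_=tgt(.5);print("want",p0,a0+.5)
for th in np.arange(.55,1.16,.05):
    p,a=tgt(th);print(round(th,2),((p-p0)/.25).round(3),"rot",round(np.degrees(th-.5)/30,3))
E
```

```text
9.5167 [ 0.47486921 -0.23186218  0.03603842] [-3.14058451e+00 -8.54032656e-04 -7.15275490e-02] 0.015906545481897877 [ 0.26977214  8.0653881  -4.14408883] [3.1397842  0.08699566 0.44083954] 60.0994473695755
want [ 0.47484578 -0.23228365] -0.07499999999999996
0.55 [-0.001 -0.025] rot 0.095
0.6 [-0.001 -0.049] rot 0.191
0.65 [ 0.    -0.074] rot 0.286
0.7 [ 0.002 -0.098] rot 0.382
0.75 [ 0.006 -0.123] rot 0.477
0.8 [ 0.011 -0.147] rot 0.573
0.85 [ 0.017 -0.17 ] rot 0.668
0.9 [ 0.024 -0.194] rot 0.764
0.95 [ 0.033 -0.217] rot 0.859
1.0 [ 0.042 -0.24 ] rot 0.955
1.05 [ 0.053 -0.262] rot 1.05
1.1 [ 0.065 -0.283] rot 1.146
1.15 [ 0.078 -0.304] rot 1.241
```

apply_moves(
  steps=[
    {"translation":[-0.001,-0.025,0],"rotation":[0,0,0.095]},
    {"translation":[-0.001,-0.049,0],"rotation":[0,0,0.19]},
    {"translation":[0,-0.074,0],"rotation":[0,0,0.285]},
    {"translation":[0.002,-0.098,0],"rotation":[0,0,0.38]},
    {"translation":[0.006,-0.123,0],"rotation":[0,0,0.475]},
    {"translation":[0.011,-0.147,0],"rotation":[0,0,0.575]},
    {"translation":[0.017,-0.17,0],"rotation":[0,0,0.67]},
    {"translation":[0.024,-0.194,0],"rotation":[0,0,0.765]},
    {"translation":[0.033,-0.217,0],"rotation":[0,0,0.86]},
    {"translation":[0.042,-0.24,0],"rotation":[0,0,0.955]},
  ],
)

```text
t: 10.35
eef_pos: [0.485, -0.2926, 0.036]
ee_rot: [-3.141, 0.0, 0.428]
force: [1.0, -0.3, -4.5]
width: 0.0157
gripper_force: 60.0
```

```bash
python3 - <<'E'
from plan import *
s=get_state();m=camera_model("wrist");f=grab_frame("wrist");s=get_state()
print(s["t"],s["eef_pos"],s["ee_rot"],s["width"],s["force"],s["moment"],s["gripper_force"])
p,a=s["eef_pos"],s["ee_rot"][2];u=np.array([np.cos(a),np.sin(a),0]);n=np.array([-u[1],u[0],0])
for y in(20,-20):print("ch corner",proj(m,p+u*.095+n*y/1000+[0,0,.022]))
for th in(.85,.95,1.05):
    d=np.array([np.cos(a0+th),np.sin(a0+th),0]);print(th,"lever at 24",proj(m,np.array([*P,.048])-d*.023))
cv2.imwrite("pics/w5.png",f[:300])
E
```

```text
10.4 [ 0.48597313 -0.29362985  0.03615648] [ 3.14062367e+00 -6.82970873e-04  4.31547987e-01] 0.015552865249485464 [ 1.23948588 -2.00395106 -3.12106162] [-0.41961965 -0.43716645 -0.01745487] 59.99885022640228
ch corner [265.6  44.4]
ch corner [379.5  44. ]
0.85 lever at 24 [311.   32.2]
0.95 lever at 24 [317.2  32.9]
1.05 lever at 24 [323.3  32.9]
```

View pics/w5.png

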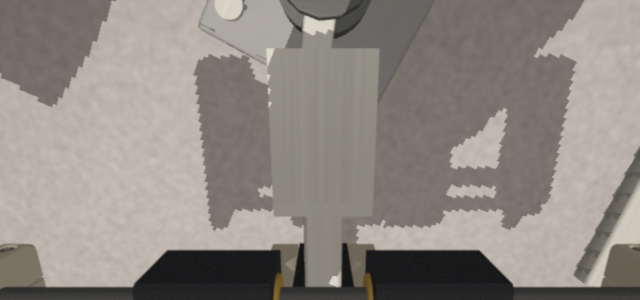

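The push force has gone and the lever is nearly in line with the channel, so it has passed the dead point. I'll push a little further to make sure it is on its stop, then centre the bar.

apply_moves(
  steps=[
    {"translation":[0.005,-0.011,0],"rotation":[0,0,0.05]},
    {"translation":[0.011,-0.022,0],"rotation":[0,0,0.095]},
    {"translation":[0.017,-0.032,0],"rotation":[0,0,0.14]},
    {"translation":[0.023,-0.043,0],"rotation":[0,0,0.19]},
    {"translation":[0.028,-0.052,0],"rotation":[0,0,0.23]},
    {"translation":[0.032,-0.058,0],"rotation":[0,0,0.26]},
    {"translation":[0.032,-0.058,0],"rotation":[0,0,0.26]},
    {"translation":[0.032,-0.058,0],"rotation":[0,0,0.26]},
    {"translation":[0.032,-0.058,0],"rotation":[0,0,0.26]},
    {"translation":[0.032,-0.058,0],"rotation":[0,0,0.26]},
  ],
)

```text
t: 11.23
eef_pos: [0.4931, -0.3069, 0.0356]
ee_rot: [-3.142, 0.0, 0.561]
force: [0.6, 0.4, -4.1]
width: 0.0156
gripper_force: 60.0
```

apply_moves(
  steps=[
    {"translation":[-0.005,0.009,0],"rotation":[0,0,-0.04]},
    {"translation":[-0.01,0.018,0],"rotation":[0,0,-0.08]},
    {"translation":[-0.016,0.028,0],"rotation":[0,0,-0.12]},
    {"translation":[-0.021,0.036,0],"rotation":[0,0,-0.165]},
    {"translation":[-0.021,0.036,0],"rotation":[0,0,-0.165]},
    {"translation":[-0.021,0.036,0],"rotation":[0,0,-0.165]},
    {"translation":[-0.021,0.036,0],"rotation":[0,0,-0.165]},
    {"translation":[-0.021,0.036,0],"rotation":[0,0,-0.165]},
    {"translation":[-0.021,0.036,0],"rotation":[0,0,-0.165]},
    {"translation":[-0.021,0.036,0],"rotation":[0,0,-0.165]},
  ],
)

```text
t: 12.07
eef_pos: [0.488, -0.2981, 0.0355]
ee_rot: [3.142, -0.0, 0.475]
force: [-0.9, 0.3, -3.8]
width: 0.0155
gripper_force: 60.0
```

apply_moves(
  steps=[
    {"translation":[0,0,0.03],"rotation":[0,0,0]},
    {"translation":[0,0,0.07],"rotation":[0,0,0]},
    {"translation":[0,0,0.12],"rotation":[0,0,0]},
    {"translation":[0,0,0.18],"rotation":[0,0,0]},
    {"translation":[0,0,0.24],"rotation":[0,0,0]},
    {"translation":[0,0,0.3],"rotation":[0,0,0]},
    {"translation":[0,0,0.34],"rotation":[0,0,0]},
    {"translation":[0,0,0.36],"rotation":[0,0,0]},
    {"translation":[0,0,0.36],"rotation":[0,0,0]},
    {"translation":[0,0,0.36],"rotation":[0,0,0]},
  ],
)

```text
t: 12.9
eef_pos: [0.4877, -0.2979, 0.1255]
ee_rot: [-3.141, -0.0, 0.475]
force: [-1.0, 0.4, -4.5]
width: 0.0151
gripper_force: 60.0
```

apply_moves(
  steps=[
    {"translation":[0,0.08,0],"rotation":[0,0,-0.05]},
    {"translation":[0,0.18,0],"rotation":[0,0,-0.1]},
    {"translation":[0.02,0.28,0],"rotation":[0,0,-0.2]},
    {"translation":[0.05,0.4,0],"rotation":[0,0,-0.3]},
    {"translation":[0.09,0.52,0],"rotation":[0,0,-0.4]},
    {"translation":[0.13,0.64,0],"rotation":[0,0,-0.5]},
    {"translation":[0.17,0.76,0],"rotation":[0,0,-0.55]},
    {"translation":[0.21,0.88,0],"rotation":[0,0,-0.6]},
    {"translation":[0.24,0.96,0],"rotation":[0,0,-0.6]},
    {"translation":[0.26,1,0],"rotation":[0,0,-0.6]},
  ],
)

```text
t: 13.73
eef_pos: [0.5531, -0.0457, 0.1245]
ee_rot: [-3.141, 0.001, 0.163]
force: [0.4, -0.5, -4.1]
width: 0.0153
gripper_force: 60.0
```

```bash
python3 - <<'E'
from plan import *
s=get_state();m=camera_model("top");f=grab_frame("top");s=get_state()
print(s["t"],s["eef_pos"],s["ee_rot"],s["width"],s["force"],s["gripper_force"])
cv2.imwrite("pics/t6.png",cv2.resize(f[70:200,260:460],None,fx=4,fy=4,interpolation=cv2.INTER_CUBIC))
E
```

```text
13.7833 [ 0.55398013 -0.04523748  0.12456636] [-3.14147530e+00  7.13389711e-04  1.63497396e-01] 0.015454133987076372 [ 2.70811017  0.74380528 -3.58428488] 59.99816715717316
```

View pics/t6.png

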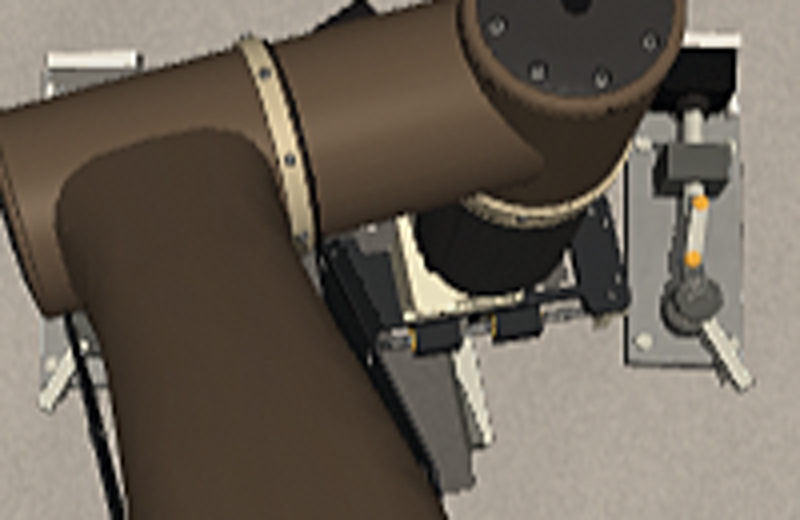

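The right lever has swung to its home side, from hub (695,300) to tip (745,385), about 1.05 rad from open. The left lever is still open. Now I lay the bar down in its old place.

apply_moves(
  steps=[
    {"translation":[0,0.06,0],"rotation":[0,0,0]},
    {"translation":[0,0.12,-0.04],"rotation":[0,0,0]},
    {"translation":[0,0.18,-0.1],"rotation":[0,0,0]},
    {"translation":[0,0.19,-0.17],"rotation":[0,0,0]},
    {"translation":[0,0.19,-0.24],"rotation":[0,0,0]},
    {"translation":[0,0.19,-0.3],"rotation":[0,0,0]},
    {"translation":[0,0.19,-0.35],"rotation":[0,0,0]},
    {"translation":[0,0.19,-0.4],"rotation":[0,0,0]},
    {"translation":[0,0.19,-0.43],"rotation":[0,0,0]},
    {"translation":[0,0.19,-0.45],"rotation":[0,0,0]},
  ],
)

```text
t: 14.62
eef_pos: [0.552, -0.0014, 0.0116]
ee_rot: [3.141, 0.003, 0.16]
force: [-0.3, -0.4, -4.3]
width: 0.0153
gripper_force: 60.0
```

apply_moves(
  steps=[
    {"translation":[0,0,-0.006],"rotation":[0,0,0]},
    {"translation":[0,0,-0.01],"rotation":[0,0,0]},
    {"translation":[0,0,-0.014],"rotation":[0,0,0]},
    {"translation":[0,0,-0.018],"rotation":[0,0,0]},
    {"translation":[0,0,-0.022],"rotation":[0,0,0]},
    {"translation":[0,0,-0.025],"rotation":[0,0,0]},
    {"translation":[0,0,-0.025],"rotation":[0,0,0]},
    {"translation":[0,0,-0.025],"rotation":[0,0,0]},
    {"translation":[0,0,-0.025],"rotation":[0,0,0]},
    {"translation":[0,0,-0.025],"rotation":[0,0,0]},
  ],
)

```text
t: 15.45
eef_pos: [0.553, -0.0005, 0.0069]
ee_rot: [-3.142, -0.0, 0.161]
force: [0.5, -0.0, -4.7]
width: 0.0156
gripper_force: 60.0
```

Still carrying the bar's weight, about 3 mm up, so I lower a little more.

apply_moves(
  steps=[
    {"translation":[0,0,-0.003],"rotation":[0,0,0]},
    {"translation":[0,0,-0.006],"rotation":[0,0,0]},
    {"translation":[0,0,-0.009],"rotation":[0,0,0]},
    {"translation":[0,0,-0.012],"rotation":[0,0,0]},
    {"translation":[0,0,-0.012],"rotation":[0,0,0]},
    {"translation":[0,0,-0.012],"rotation":[0,0,0]},
    {"translation":[0,0,-0.012],"rotation":[0,0,0]},
    {"translation":[0,0,-0.012],"rotation":[0,0,0]},
    {"translation":[0,0,-0.012],"rotation":[0,0,0]},
    {"translation":[0,0,-0.012],"rotation":[0,0,0]},
  ],
)

```text
t: 16.28
eef_pos: [0.5529, -0.0005, 0.0039]
ee_rot: [3.142, 0.0, 0.161]
force: [-0.8, 0.4, -2.2]
width: 0.0154
gripper_force: 60.0
```

apply_moves(
  steps=[
    {"translation":[0,0,-0.001],"rotation":[0,0,0]},
    {"translation":[0,0,-0.001],"rotation":[0,0,0]},
    {"translation":[0,0,-0.001],"rotation":[0,0,0]},
    {"translation":[0,0,-0.001],"rotation":[0,0,0]},
    {"translation":[0,0,-0.001],"rotation":[0,0,0]},
    {"translation":[0,0,-0.001],"rotation":[0,0,0]},
    {"translation":[0,0,-0.001],"rotation":[0,0,0]},
    {"translation":[0,0,-0.001],"rotation":[0,0,0]},
    {"translation":[0,0,-0.001],"rotation":[0,0,0]},
    {"translation":[0,0,-0.001],"rotation":[0,0,0]},
  ],
  jaw=-1,
)

```text
t: 17.12
eef_pos: [0.5529, -0.0005, 0.0036]
ee_rot: [3.142, -0.0, 0.161]
force: [-0.2, 0.4, 0.8]
width: 0.0768
gripper_force: 0.0
```

apply_moves(
  steps=[
    {"translation":[0,0,0.04],"rotation":[0,0,0]},
    {"translation":[0,0,0.08],"rotation":[0,0,0]},
    {"translation":[0,0,0.14],"rotation":[0,0,0]},
    {"translation":[0,0,0.22],"rotation":[0,0,0]},
    {"translation":[0,0,0.32],"rotation":[0,0,0]},
    {"translation":[0,0,0.42],"rotation":[0,0,0]},
    {"translation":[0,0,0.52],"rotation":[0,0,0]},
    {"translation":[0,0,0.62],"rotation":[0,0,0]},
    {"translation":[0,0,0.72],"rotation":[0,0,0]},
    {"translation":[0,0,0.8],"rotation":[0,0,0]},
  ],
)

```text
t: 17.95
eef_pos: [0.5532, -0.0006, 0.2072]
ee_rot: [-3.141, -0.003, 0.161]
force: [0.5, 0.6, -0.2]
width: 0.0876
gripper_force: 0.0
```

apply_moves(
  steps=[
    {"translation":[0,0,0.08],"rotation":[0,0,0]},
    {"translation":[0,0,0.16],"rotation":[0,0,0]},
    {"translation":[0,0,0.24],"rotation":[0,0,0]},
    {"translation":[0,0,0.3],"rotation":[0,0,0]},
    {"translation":[0,0,0.3],"rotation":[0,0,0]},
    {"translation":[0,0,0.3],"rotation":[0,0,0]},
    {"translation":[0,0,0.3],"rotation":[0,0,0]},
    {"translation":[0,0,0.3],"rotation":[0,0,0]},
    {"translation":[0,0,0.3],"rotation":[0,0,0]},
    {"translation":[0,0,0.3],"rotation":[0,0,0]},
  ],
)

```text
t: 18.78
eef_pos: [0.5526, -0.0006, 0.2779]
ee_rot: [3.141, 0.001, 0.161]
force: [-0.1, -0.7, 0.4]
width: 0.0875
gripper_force: 0.0
```

```bash
python3 - <<'E'
from h import *
s=get_state();print(s["t"],s["eef_pos"],s["width"],s["force"])
cv2.imwrite("pics/w7.png",np.vstack([grab_frame("wrist")[:260],cv2.resize(grab_frame("scene"),(512,320))[:, :].copy() if 0 else grab_frame("scene")[100:400]]))
E
```

```text
18.7833 [ 0.55261969 -0.00060492  0.27791562] 0.08746232056145355 [-0.13038519 -0.67827545  0.35760364]
```

View pics/w7.png

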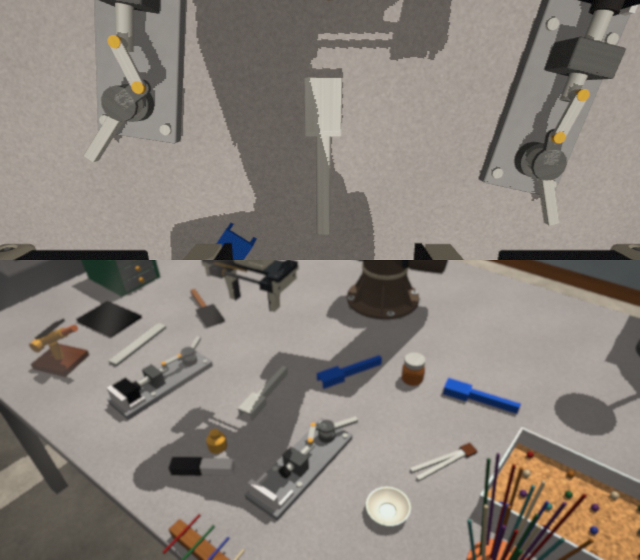

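The bar lies flat on the bench at (323,155). The right clamp's lever is home, with its tip at (550,220), and the left lever is open, with its tip at (92,157). The gripper is clear of everything.

```bash
python3 -c "
from station import *
print(job_done())"
```

```text
the job is handed in; nothing more can be done
None
```

The clamp holding the black block is snapped home, the empty clamp is still open, and the bar lies flat on the bench with the gripper clear; I handed the job in at about 19 s.

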